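# Put the dried labware back in its stock trays

### The arm

A 6-joint arm with a two-finger parallel gripper is mounted at the origin on the work surface. World frame = base frame: x ahead of the robot, y to its left, z up, the work surface at z = 0. Lengths are in m, angles in rad, forces in N, time in s.
With the tool pointing down it reaches from about 0.2 to 0.875 m from the base axis. Payload 3.4 kg.
Tool frame: the origin (TCP) lies at the very end of the fingers, on their centre line; the grasp point (between the pads) lies 19 mm behind it; z points along the fingers, y is the line along which they close (so a half turn about z gives the same grasp; the last joint's range is limited). The gripper opens to 94 mm and grips with 3 to 60 N. Pads are 16 mm wide; open, the fingers measure 119 mm over their backs; the gripper's body (75 mm by 177 mm) begins 78 mm behind the grasp point.
Start: joints at [-1.465, 0.276, 1.505, -0, 1.361, -0.121], TCP at [0.129, -0.56, 0.17] pointing down, gripper open.
Joint ranges: [-2.89, 2.89], [-0.75, 2.08], [0.22, 2.7], [-1.18, 4.32], [0.11, 2.71], [-2.7, 2.7]. Speed limits (rad/s): [2.57, 2.57, 3.14, 3.14, 3.14, 3.14].

### API

Orientations are given as a unit quaternion [x, y, z, w].
In Python, from rig import robot, cams gives the robot as it stands.
- The arm moves only by the tool play_rows, never from a script. Its argument "targets" is a list that holds one entry, the list of rows, each a list of 7 numbers: the shift along the tool's x, y, z each as a share of 50 cm, from -1 to 1, then the turn, a rotation vector about the tool's x, y, z each as a share of 4 degrees, from -1 to 1, then the opening, from -1 (shut) to 1 (fully open). A call has 1 to 10 rows; each row shifts and turns the commanded pose from where the row before left it, along the tool's axes as they then stand; what a row does not reach is not made up. A row lasts 1/12 s, in which the tool goes at most 41.7 mm and 7.16 degrees, less where a joint would pass 70% of its speed; a pose out of reach is approached as far as the arm can. A call with a number of a shift or a turn outside -1 to 1 is refused whole. A call with a gripper value outside its range is refused whole. The fingers move at their own pace and stop on an object; "squeeze" is the grip in N (left out, the last holds). Time passes only in rows, so rows that do not move let the fingers close. It gives the time, the measured TCP pose, the force, the opening and the grip force at its end, in the units of the state.
- robot.sense(): the state, without advancing time (a new reading comes with each control period).
- cams.grab_frame(name): name is "scene" or "top"; returns a dict with "color" (384x512x3 uint8, blue, green, red), "camera_matrix" (3x3 intrinsics, pixels), "world_from_camera" (4x4, takes a point from camera to world coordinates). Camera axes: x right, y down, z forward; pixel columns grow to the right and rows downward; lengths in m; the calibration is good to about 2 mm. A picture is of the moment at which its call begins. There is no depth.
- robot.sign_off(): hands the job in; it is judged then, once.
Trained networks look in the newest picture that a camera, given by its name, has taken for a name from the list of things; names that differ only in an ending like _2 or _b are one class to them, and where a whole thing is asked for, a point or a joint stands for the part that bears it (a point fixed in the world has none). Each returns a list of dicts, best first, with "conf" (0 to 1); they miss things now and then, are a little off and sometimes report something else, mostly with a low value. They report only what shows in the picture. A call takes as long as a camera call. They do not tell look-alikes from the thing itself.
- cams.look_for(name, camera): "extent" ([centre column, centre row, width, height] in pixels, round what is visible of it).
- cams.place_of(name, camera): "centre" ([row, column] in pixels: a listed point, or the origin of a listed thing).
The state is a dict: "time_s": time; "joint_positions": joint angles; "qvel": joint speeds; "joint_efforts": joint torques, N m; "position": TCP position; "eef_rot": TCP orientation; "contact_force": force on the tool from outside, world axes, zero at the start; "wrist_torque": the same for the moment, N m; "grip_width": finger opening in m; "finger_force": force on a finger pad.
Only numpy, scipy, OpenCV 4.12 (cv2) and the standard library are available. Lean on these libraries where they do the work, as an engineer would, in place of code of your own. Each camera call takes 0.05 s, during which the arm holds its last target. There are 200 camera calls.

### The job

Put the dried pieces on the drying mat away: the two sample bottles, the two rubber stoppers and the screw cap each go into the steel tray that already holds their own kind, one to each empty bay, standing on the tray's floor the same way up as they stand now. Leave the glass beaker and the porcelain crucible where they are on the mat.

Things in the scene. Friction and masses are not known exactly. Their poses are not given: they have to be found in the camera images.
- bottle_1: closed white plastic wide-mouth sample bottle standing upright on the drying mat, body 36 mm across up to 44 mm, ribbed screw cap 33 mm across on top, 66 mm high, about 25 g. Origin: centre of its underside; z up. One of two alike.
- bottle_2: closed white plastic wide-mouth sample bottle standing upright on the drying mat, body 36 mm across up to 44 mm, ribbed screw cap 33 mm across on top, 66 mm high, about 25 g. Origin: centre of its underside; z up. One of two alike.
- stopper_1: solid brown-grey rubber stopper standing on its narrow end on the drying mat, 44 mm across at the top, 37 mm at the bottom, 38 mm high, plain cone, about 55 g. Origin: centre of its underside (narrow end); z up. One of two alike.
- stopper_2: solid brown-grey rubber stopper standing on its narrow end on the drying mat, 44 mm across at the top, 37 mm at the bottom, 38 mm high, plain cone, about 55 g. Origin: centre of its underside (narrow end); z up. One of two alike.
- cap: grey plastic bottle screw cap lying open side down on the drying mat, ribbed round its side, flat on top with a ring mark, 42 mm across the ribs (40 mm for the grip), 25 mm high, about 15 g. Origin: centre of its underside; z up.
- beaker: small clear glass beaker, 42 mm across, 56 mm high, loose on the drying mat among the pieces to be sorted; it stays there. Origin: centre of its underside. The drying mat is a fixed dark slab 2 mm thick on the bench.
- crucible: small white porcelain crucible, a cup 44 mm across the rim, 34 mm high, loose on the drying mat among the pieces to be sorted; it stays there. Origin: centre of its underside.
- tray_bottles: Fixed steel tray, 130 (its x) x 210 (its y) x 22 mm high, walls, floor and dividers 4 mm thick, in three open bays in a row along its y, each 122 (x) x 64.7 (y) mm inside, 18 mm deep, centres at y = +68.7, 0, -68.7 mm. Origin: centre of its underside; z up. Holds one loose sample bottle already, in the +y bay; the 0 and -y bays are empty.
- tray_stoppers: Fixed steel tray, 130 (its x) x 210 (its y) x 22 mm high, walls, floor and dividers 4 mm thick, in three open bays in a row along its y, each 122 (x) x 64.7 (y) mm inside, 18 mm deep, centres at y = +68.7, 0, -68.7 mm. Origin: centre of its underside; z up. Holds one loose rubber stopper already, in the middle bay; the +y and -y bays are empty.
- tray_caps: Fixed steel tray, 130 (its x) x 210 (its y) x 22 mm high, walls, floor and dividers 4 mm thick, in three open bays in a row along its y, each 122 (x) x 64.7 (y) mm inside, 18 mm deep, centres at y = +68.7, 0, -68.7 mm. Origin: centre of its underside; z up. Holds two loose screw caps already, one in each outer bay; the middle bay is empty.
Mind the look-alikes: they are no part of the job. Leave any orange look-alike of the stopper_2 alone.

How it is judged:
At the end, for the whole second after the job is handed in: Both bottles, both stoppers and the cap each stand alone in an empty bay of the tray of their own kind (centre within 18 mm of the bay's middle across the row and 48 mm along the bay), on the tray's floor within 5 mm, upright within 0.12 rad (7 degrees), at rest (((x of bottle_1 in the frame of tray_bottles between -0.048 and 0.048 m and y of bottle_1 in the frame of tray_bottles between -0.018 and 0.018 m and z of bottle_1 in the frame of tray_bottles between -0.001 and 0.009 m and angle between each of bottle_1, bottle_2's own z axis and vertical below 0.12 rad and x of bottle_2 in the frame of tray_bottles between -0.048 and 0.048 m and y of bottle_2 in the frame of tray_bottles between -0.0867 and -0.0507 m and z of bottle_2 in the frame of tray_bottles between -0.001 and 0.009 m) or (x of bottle_1 in the frame of tray_bottles between -0.048 and 0.048 m and y of bottle_1 in the frame of tray_bottles between -0.0867 and -0.0507 m and z of bottle_1 in the frame of tray_bottles between -0.001 and 0.009 m and angle between each of bottle_1, bottle_2's own z axis and vertical below 0.12 rad and x of bottle_2 in the frame of tray_bottles between -0.048 and 0.048 m and y of bottle_2 in the frame of tray_bottles between -0.018 and 0.018 m and z of bottle_2 in the frame of tray_bottles between -0.001 and 0.009 m)) and ((x of stopper_1 in the frame of tray_stoppers between -0.048 and 0.048 m and y of stopper_1 in the frame of tray_stoppers between 0.0507 and 0.0867 m and z of stopper_1 in the frame of tray_stoppers between -0.001 and 0.009 m and angle between each of stopper_1, stopper_2's own z axis and vertical below 0.12 rad and x of stopper_2 in the frame of tray_stoppers between -0.048 and 0.048 m and y of stopper_2 in the frame of tray_stoppers between -0.0867 and -0.0507 m and z of stopper_2 in the frame of tray_stoppers between -0.001 and 0.009 m) or (x of stopper_1 in the frame of tray_stoppers between -0.048 and 0.048 m and y of stopper_1 in the frame of tray_stoppers between -0.0867 and -0.0507 m and z of stopper_1 in the frame of tray_stoppers between -0.001 and 0.009 m and angle between each of stopper_1, stopper_2's own z axis and vertical below 0.12 rad and x of stopper_2 in the frame of tray_stoppers between -0.048 and 0.048 m and y of stopper_2 in the frame of tray_stoppers between 0.0507 and 0.0867 m and z of stopper_2 in the frame of tray_stoppers between -0.001 and 0.009 m)) and x of cap in the frame of tray_caps between -0.048 and 0.048 m and y of cap in the frame of tray_caps between -0.018 and 0.018 m and z of cap in the frame of tray_caps between -0.001 and 0.009 m and angle between cap's own z axis and vertical below 0.12 rad and linear speed of each of bottle_1, bottle_2, stopper_1, stopper_2, cap below 0.02 m/s); the robot touches nothing.
It fails at once if the glass beaker is pushed more than 30 mm or tipped over (distance of beaker from where it was at the start of the episode above 0.03 m or angle between beaker's own z axis and vertical above 0.5 rad).
It fails at once if the porcelain crucible is pushed more than 30 mm or tipped over (distance of crucible from where it was at the start of the episode above 0.03 m or angle between crucible's own z axis and vertical above 0.5 rad).
It also fails if it takes over 128 s, if anything falls off the work surface, if the arm or the gripper's body presses on something with over 40 N, if the wrist force passes 120 N, or if a joint passes its speed limit or range.

## Working session

There is one attempt and no reset: what is moved stays moved. The work goes in short steps, Python scripts to look and compute and a tool call to move; the robot and the scene stay as the last step left them, time stands still between calls to the robot, and variables do not carry over. Pictures are saved under pics/ and viewed, at most 14 in all, crops included, and the job is handed in when it is done.

Besides the shell and the picture viewer there is one more tool, called after "Request:" in YAML: its name, and indented under it one key for each argument. play_rows: Moves the arm, as the interface text tells. Shift numbers are shares of 50 cm and turn numbers shares of 4 degrees, none past 1 either way. Its arguments: {"type":"object","properties":{"targets":{"type":"array","items":{"type":"array","items":{"type":"array","items":{"type":"number"}}}},"squeeze":{"type":"number"}},"required":["targets"]}

```bash
ls; mkdir -p pics; python3 - <<'E'
from rig import robot,cams
import cv2,numpy as np
s=robot.sense();print({k:np.round(v,3).tolist() for k,v in s.items()})
for c in("scene","top"):
    f=cams.grab_frame(c);cv2.imwrite(f"pics/{c}0.png",cv2.resize(f["color"],(800,600),interpolation=cv2.INTER_CUBIC))
    print(c,np.round(f["camera_matrix"],1).tolist(),np.round(f["world_from_camera"],3).tolist())
    for n in("bottle_1","stopper_1","cap","beaker","crucible","tray_bottles","tray_stoppers","tray_caps"):
        print(n,[(np.round(d["centre"]).tolist(),round(d["conf"],2)) for d in cams.place_of(n,c)])
E
```

```text
pics
{'time_s': 0.0, 'joint_positions': [-1.465, 0.277, 1.506, 0.0, 1.361, -0.121], 'qvel': [-0.001, -0.001, 0.0, 0.002, -0.002, 0.001], 'joint_efforts': [0.0, -40.458, -23.723, 0.07, 0.034, -0.0], 'position': [0.129, -0.56, 0.169], 'eef_rot': [0.994, 0.113, 0.0, -0.001], 'contact_force': [-0.258, -0.667, 0.163], 'wrist_torque': [-0.04, 0.019, -0.006], 'finger_force': 0.0, 'grip_width': 0.094}
scene [[426.3, 0.0, 254.8], [0.0, 426.3, 194.7], [0.0, 0.0, 1.0]] [[0.715, 0.511, -0.477, 1.029], [0.699, -0.538, 0.47, -0.461], [-0.016, -0.67, -0.742, 0.87], [0.0, 0.0, 0.0, 1.0]]
bottle_1 [([227.0, 186.0], 0.86), ([217.0, 221.0], 0.65)]
stopper_1 [([116.0, 313.0], 0.74), ([128.0, 335.0], 0.71), ([159.0, 276.0], 0.58), ([137.0, 292.0], 0.48)]
cap [([188.0, 254.0], 0.46)]
beaker []
crucible [([252.0, 140.0], 0.58)]
tray_bottles [([178.0, 329.0], 0.92)]
tray_stoppers [([250.0, 274.0], 0.87)]
tray_caps [([311.0, 168.0], 0.97)]
top [[463.2, 0.0, 262.8], [0.0, 463.2, 191.8], [0.0, 0.0, 1.0]] [[0.024, -0.982, 0.185, 0.306], [-1.0, -0.025, -0.002, 0.048], [0.007, -0.185, -0.983, 1.163], [0.0, 0.0, 0.0, 1.0]]
bottle_1 [([233.0, 327.0], 0.66), ([220.0, 285.0], 0.61), ([238.0, 138.0], 0.26)]
stopper_1 [([212.0, 96.0], 0.81), ([246.0, 101.0], 0.69), ([233.0, 191.0], 0.63), ([238.0, 137.0], 0.51)]
cap [([223.0, 241.0], 0.7), ([244.0, 371.0], 0.48)]
beaker [([258.0, 404.0], 0.7)]
crucible [([243.0, 374.0], 0.6)]
tray_bottles [([168.0, 176.0], 0.61)]
tray_stoppers [([153.0, 287.0], 0.62)]
tray_caps [([170.0, 392.0], 0.84)]
```

View pics/scene0.png

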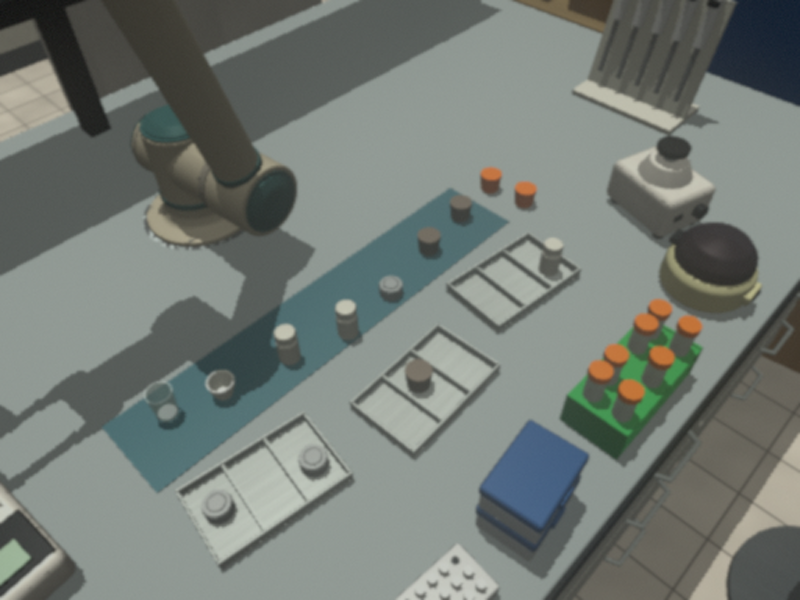

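View pics/top0.png

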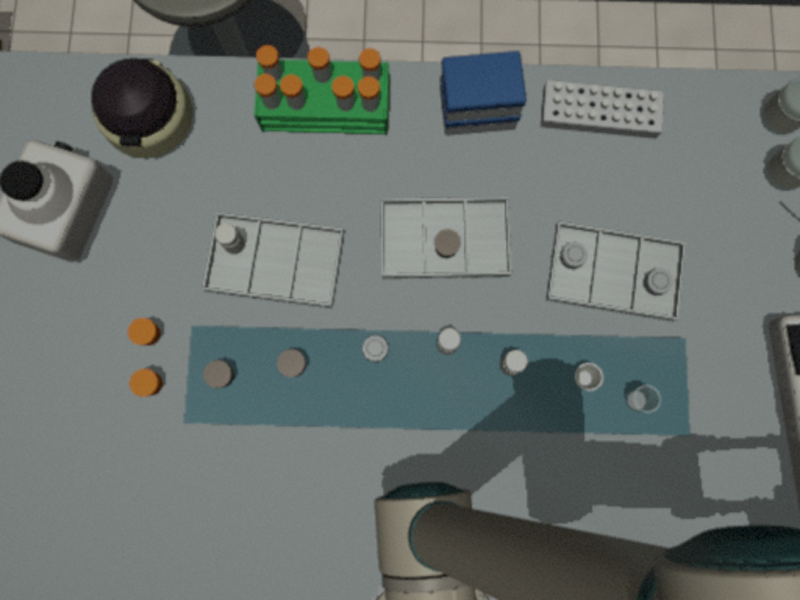

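The orange stopper look-alikes are off the mat at zoomed top pixels (143,330) and (145,382). I want these:
- **Brown-grey stoppers on the mat:** (217,373) and (291,362).
- **Cap:** (375,348), not the two in the tray at (574,254) and (657,281).
- **Bottles:** (449,340) and (515,361), not the one in the tray at (229,237), and not the white crucible (589,376) or the beaker (645,398).

Next I'll triangulate them and make a close crop.

```bash
cat > h.py <<'E'
from rig import robot,cams
import cv2,numpy as np
def ray(f,u,v):
    T=f["world_from_camera"];d=T[:3,:3]@np.linalg.inv(f["camera_matrix"])@[u,v,1];return T[:3,3],d
def onz(f,u,v,z):
    o,d=ray(f,u,v);return o+d*(z-o[2])/d[2]
def proj(f,p):
    T=np.linalg.inv(f["world_from_camera"]);q=f["camera_matrix"]@(T[:3,:3]@p+T[:3,3]);return q[:2]/q[2]
def tri(fa,a,fb,b):
    (o1,d1),(o2,d2)=ray(fa,*a),ray(fb,*b)
    s=np.linalg.lstsq(np.c_[d1,-d2],o2-o1,rcond=None)[0]
    p,q=o1+d1*s[0],o2+d2*s[1];return (p+q)/2,np.linalg.norm(p-q)
E
python3 - <<'E'
from h import *
ft=cams.grab_frame("top");fs=cams.grab_frame("scene")
for n in("bottle_1","stopper_1","cap","crucible","beaker","tray_bottles","tray_stoppers","tray_caps"):
    A=cams.place_of(n,"top");B=cams.place_of(n,"scene")
    for a in A:
        pa=a["centre"][::-1];print(n,"top z0",np.round(onz(ft,*pa,0.003),3)[:2],round(a["conf"],2))
        for b in B:
            p,e=tri(ft,pa,fs,b["centre"][::-1])
            if e<.012: print("   ",np.round(p,4),"err",round(e,4))
c=ft["color"][200:280,110:440];cv2.imwrite("pics/mat.png",cv2.resize(c,None,fx=2.4,fy=2.4,interpolation=cv2.INTER_CUBIC))
c=ft["color"][120:210,120:450];cv2.imwrite("pics/trays.png",cv2.resize(c,None,fx=2.4,fy=2.4,interpolation=cv2.INTER_CUBIC))
E
```

```text
bottle_1 top z0 [ 0.453 -0.015] 0.56
    [ 0.4536 -0.0173 -0.0096] err 0.003
bottle_1 top z0 [0.394 0.355] 0.55
bottle_1 top z0 [ 0.423 -0.107] 0.5
    [ 0.421  -0.1106  0.0017] err 0.0082
stopper_1 top z0 [0.459 0.469] 0.72
    [ 0.4583  0.4695 -0.001 ] err 0.0029
stopper_1 top z0 [0.375 0.45 ] 0.68
    [0.3744 0.448  0.0093] err 0.0001
stopper_1 top z0 [0.417 0.225] 0.54
    [0.4186 0.2271 0.0012] err 0.0056
stopper_1 top z0 [0.395 0.354] 0.54
    [0.3915 0.3492 0.0084] err 0.0088
cap top z0 [ 0.583 -0.291] 0.71
cap top z0 [0.444 0.1  ] 0.61
    [ 0.4454  0.1021 -0.0025] err 0.0034
crucible top z0 [ 0.397 -0.232] 0.58
beaker top z0 [ 0.377 -0.308] 0.66
    [ 0.3757 -0.3104  0.001 ] err 0.0048
beaker top z0 [0.443 0.098] 0.63
tray_bottles top z0 [0.583 0.272] 0.69
    [0.5865 0.2759 0.0008] err 0.0091
tray_stoppers top z0 [ 0.629 -0.012] 0.86
    [ 0.6305 -0.0109 -0.    ] err 0.002
tray_caps top z0 [ 0.581 -0.286] 0.71
    [ 0.5812 -0.2875  0.0017] err 0.0017
```

View pics/mat.png

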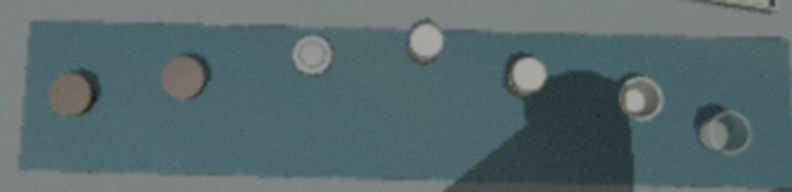

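View pics/trays.png

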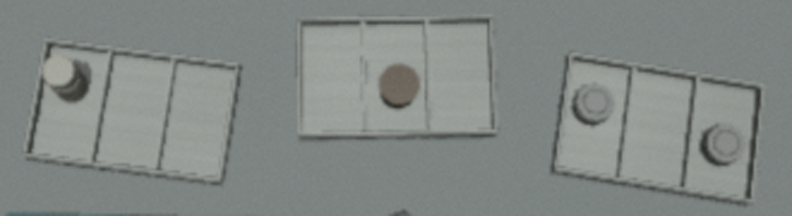

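The mat crop shows two brown stoppers at (71,94) and (184,77), the cap at (312,54), and bottles at (426,42) and (527,75). The crucible is at (641,97) and the beaker at (725,132). In the tray crop, each tray holds its own kind: the bottle tray's two right bays, the stopper tray's outer bays and the cap tray's middle bay are empty.

```bash
python3 - <<'E'
from h import *
ft=cams.grab_frame("top");fs=cams.grab_frame("scene")
P={"stA":((71,94),(460,203),.040),"stB":((184,77),(429,236),.040),"cap":((312,54),(391,285),.027),"bo1":((426,42),(346,308),.068),"bo2":((527,75),(285,332),.068)}
for n,(a,b,z) in P.items():
    a=np.array(a)/2.4+(110,200)-.3;b=np.array(b)/1.5625-.2
    p,e=tri(ft,a,fs,b);print(n,"top face tri",np.round(p,3),round(e,4),"top@z",np.round(onz(ft,*a,z)[:2],4),"scene@z",np.round(onz(fs,*b,z)[:2],4))
T={"bot":[(45,42),(241,67),(222,183),(26,157)],"sto":[(299,19),(493,17),(496,134),(300,137)],"caps":[(570,53),(763,86),(752,203),(553,172)]}
for n,c in T.items():
    q=np.array([onz(ft,*(np.array(k)/2.4+120-.3),.022) for k in c])[:,:2]
    m=q.mean(0);y=(q[0]+q[3]-q[1]-q[2])/2;x=(q[0]+q[1]-q[2]-q[3])/2
    L=np.linalg.norm(y);u=y/L
    print(n,np.round(m,4),"L",round(L,3),"W",round(np.linalg.norm(x),3),"y dir",np.round(u,3),"bays left,mid,right",[np.round(m+u*d,3).tolist() for d in(.0687,0,-.0687)])
# segmented top-face contours near the marks
hsv=cv2.cvtColor(ft["color"],cv2.COLOR_BGR2HSV)
for n,(a,b,z) in P.items():
    u,v=(np.array(a)/2.4+(110,200)).astype(int)
    w=hsv[v-16:v+17,u-16:u+17]
    mk=((w[...,0]<35)|(w[...,0]>150)|(w[...,1]<45)).astype(np.uint8) 
    k,l,st,ce=cv2.connectedComponentsWithStats(mk);i=l[16,16];print(n,"blob",st[i],np.round(ce[i]+(u-16,v-16),1),np.round(onz(ft,*(ce[i]+(u-16,v-16)),z)[:2],4))
E
```

```text
stA top face tri [0.394 0.342 0.036] 0.0016 top@z [0.3944 0.3415] scene@z [0.3966 0.3375]
stB top face tri [0.415 0.229 0.036] 0.0002 top@z [0.4144 0.2288] scene@z [0.4172 0.2262]
cap top face tri [0.443 0.101 0.023] 0.0009 top@z [0.4425 0.1009] scene@z [0.4455 0.0975]
bo1 top face tri [ 0.453 -0.014  0.063] 0.0008 top@z [ 0.4524 -0.0137] scene@z [ 0.4573 -0.0162]
bo2 top face tri [ 0.422 -0.115  0.064] 0.0006 top@z [ 0.422  -0.1139] scene@z [ 0.425  -0.1166]
bot [0.5813 0.2687] L 0.209 W 0.126 y dir [0.107 0.994] bays left,mid,right [[0.589, 0.337], [0.581, 0.269], [0.574, 0.2]]
sto [ 0.6273 -0.0086] L 0.207 W 0.129 y dir [-0.039  0.999] bays left,mid,right [[0.625, 0.06], [0.627, -0.009], [0.63, -0.077]]
caps [ 0.578  -0.2861] L 0.208 W 0.129 y dir [0.141 0.99 ] bays left,mid,right [[0.588, -0.218], [0.578, -0.286], [0.568, -0.354]]
stA blob [  7   7  20  19 295] [139.1 239. ] [0.394  0.3419]
stB blob [  7   7  19  19 287] [186. 232.] [0.4139 0.2298]
cap blob [  8   8  17  18 242] [239.9 222.5] [0.4418 0.1005]
bo1 blob [  0   0  33  26 579] [287.  210.5] [ 0.4685 -0.013 ]
bo2 blob [  7   8  18  18 241] [328.5 231.6] [ 0.4205 -0.112 ]
```

Request:
play_rows:
  targets:
    - [[0, 0, 0, 0, 0, -1, 1], [0, 0, 0, 0, 0, -1, 1], [0, 0, 0, 0, 0, -1, 1], [0, 0, 0, 0, 0, -1, 1], [0, 0, 0, 0, 0, -1, 1], [0, 0, 0, 0, 0, -1, 1], [0, 0, 0, 0, 0, -1, 1], [0, 0, 0, 0, 0, -1, 1], [0, 0, 0, 0, 0, -1, 1], [0, 0, 0, 0, 0, -1, 1]]
  squeeze: 8

```text
time_s: 2.73
position: [0.1293, -0.5603, 0.1702]
eef_rot: [0.894, 0.448, -0.0, 0.0]
contact_force: [0.7, -0.2, 0.5]
grip_width: 0.0942
finger_force: 0.0
```

Request:
play_rows:
  targets:
    - [[0, 0, 0, 0, 0, -1, 1], [0, 0, 0, 0, 0, -1, 1], [0, 0, 0, 0, 0, -1, 1], [0, 0, 0, 0, 0, -1, 1], [0, 0, 0, 0, 0, -1, 1], [0, 0, 0, 0, 0, -1, 1], [0, 0, 0, 0, 0, -1, 1], [0, 0, 0, 0, 0, -1, 1], [0, 0, 0, 0, 0, -1, 1], [0, 0, 0, 0, 0, -0.26, 1]]

```text
time_s: 3.57
position: [0.1293, -0.5603, 0.1702]
eef_rot: [0.706, 0.708, -0.0, 0.0]
contact_force: [1.3, -1.0, 0.9]
grip_width: 0.0938
finger_force: 0.0
```

Request:
play_rows:
  targets:
    - [[0.06, 0.039, 0, 0, 0, 0, 1], [0.06, 0.039, 0, 0, 0, 0, 1], [0.06, 0.039, 0, 0, 0, 0, 1], [0.06, 0.039, 0, 0, 0, 0, 1], [0.06, 0.039, 0, 0, 0, 0, 1], [0.06, 0.039, 0, 0, 0, 0, 1], [0.06, 0.039, 0, 0, 0, 0, 1], [0.06, 0.039, 0, 0, 0, 0, 1], [0.06, 0.039, 0, 0, 0, 0, 1], [0.06, 0.039, 0, 0, 0, 0, 1]]

```text
time_s: 4.4
position: [0.3248, -0.2587, 0.1704]
eef_rot: [0.708, 0.707, 0.0, 0.0]
contact_force: [0.3, -0.2, -0.3]
grip_width: 0.0944
finger_force: 0.0
```

Request:
play_rows:
  targets:
    - [[0.06, 0.039, 0, 0, 0, 0, 1], [0.06, 0.039, 0, 0, 0, 0, 1], [0.06, 0.039, 0, 0, 0, 0, 1], [0.06, 0.039, 0, 0, 0, 0, 1], [0.054, 0.038, 0, 0, 0, 0, 1], [0, 0, 0, 0, 0, 0, 1], [0, 0, 0, 0, 0, 0, 1], [0, 0, 0.06, 0, 0, 0, 1], [0, 0, 0.06, 0, 0, 0, 1], [0, 0, 0, 0, 0, 0, 1]]

```text
time_s: 5.23
position: [0.4162, -0.1124, 0.106]
eef_rot: [0.708, 0.707, -0.002, -0.005]
contact_force: [-0.6, 0.4, 0.3]
grip_width: 0.0941
finger_force: 0.0
```

```bash
python3 - <<'E'
from h import *
f=cams.grab_frame("scene");s=robot.sense();print(s["position"],s["eef_rot"],s["qvel"])
a=f["color"][110:270,110:310];cv2.imwrite("pics/c1.png",cv2.resize(a,(800,600),interpolation=cv2.INTER_CUBIC))
E
```

```text
[ 0.41794292 -0.11312318  0.10825534] [ 0.70761956  0.70658614 -0.00144183 -0.0029158 ] [ 0.00095259 -0.02896057 -0.07936016  0.00399202  0.01666258  0.00062697]
```

View pics/c1.png

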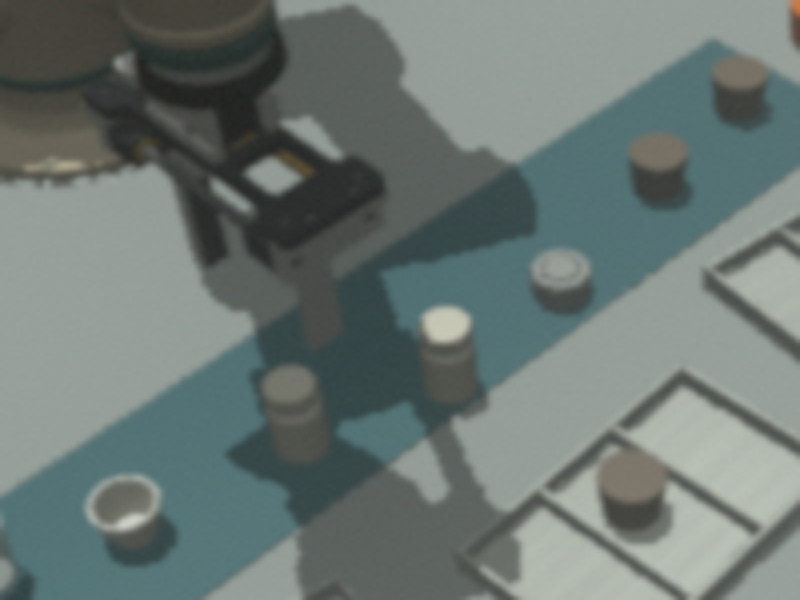

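The open fingers hang above bottle_2 at crop (297,415), straddling it along x. The crucible (125,510) and the other pieces are clear, so I'm descending.

Request:
play_rows:
  targets:
    - [[0, 0, 0.05, 0, 0, 0, 1], [0, 0, 0.05, 0, 0, 0, 1], [0, 0, 0.05, 0, 0, 0, 1], [0, 0, 0.03, 0, 0, 0, 1], [0, 0, 0.022, 0, 0, 0, 1], [0, 0, 0, 0, 0, 0, 1], [0, 0, 0, 0, 0, 0, 1], [0, 0, 0, 0, 0, 0, -1], [0, 0, 0, 0, 0, 0, -1], [0, 0, 0, 0, 0, 0, -1]]

```text
time_s: 6.12
position: [0.422, -0.1137, 0.0103]
eef_rot: [0.707, 0.707, 0.0, 0.001]
contact_force: [0.5, -0.5, -0.0]
grip_width: 0.0774
finger_force: 0.0
```

Request:
play_rows:
  targets:
    - [[0, 0, 0, 0, 0, 0, -1], [0, 0, 0, 0, 0, 0, -1], [0, 0, 0, 0, 0, 0, -1], [0, 0, 0, 0, 0, 0, -1], [0, 0, 0, 0, 0, 0, -1], [0, 0, 0, 0, 0, 0, -1]]

```text
time_s: 6.62
position: [0.421, -0.1131, 0.0091]
eef_rot: [0.707, 0.707, -0.0, -0.0]
contact_force: [0.4, -0.6, 0.3]
grip_width: 0.0374
finger_force: 0.1
```

Request:
play_rows:
  targets:
    - [[0, 0, 0, 0, 0, 0, -1], [0, 0, 0, 0, 0, 0, -1], [0, 0, 0, 0, 0, 0, -1], [0, 0, -0.03, 0, 0, 0, -1], [0, 0, -0.05, 0, 0, 0, -1], [0, 0, -0.06, 0, 0, 0, -1], [0, 0, -0.06, 0, 0, 0, -1], [0, 0, -0.06, 0, 0, 0, -1], [0, 0, -0.03, 0, 0, 0, -1], [0, 0, 0, 0, 0, 0, -1]]

```text
time_s: 7.45
position: [0.4236, -0.1142, 0.1576]
eef_rot: [0.707, 0.707, 0.001, 0.004]
contact_force: [1.2, 0.2, -0.9]
grip_width: 0.035
finger_force: 8.0
```

Request:
play_rows:
  targets:
    - [[0.0626, 0.0306, 0, 0, 0, 0, -1], [0.0626, 0.0306, 0, 0, 0, 0, -1], [0.0626, 0.0306, 0, 0, 0, 0, -1], [0.0626, 0.0306, 0, 0, 0, 0, -1], [0.0626, 0.0306, 0, 0, 0, 0, -1], [0.0626, 0.0306, 0, 0, 0, 0, -1], [0.0626, 0.0306, 0, 0, 0, 0, -1], [0.0626, 0.0306, 0, 0, 0, 0, -1], [0.0626, 0.0306, 0, 0, 0, 0, -1], [0.0626, 0.0306, 0, 0, 0, 0, -1]]

```text
time_s: 8.28
position: [0.5732, 0.2014, 0.1519]
eef_rot: [0.707, 0.707, -0.002, -0.001]
contact_force: [0.6, -0.1, -0.4]
grip_width: 0.0348
finger_force: 8.0
```

Request:
play_rows:
  targets:
    - [[0, 0, 0, 0, 0, 0, -1], [0, 0, 0, 0, 0, 0, -1], [0, 0, 0, 0, 0, 0, -1]]

```text
time_s: 8.53
position: [0.5725, 0.1993, 0.1523]
eef_rot: [0.707, 0.707, -0.002, -0.001]
contact_force: [-0.4, -0.4, -1.2]
grip_width: 0.0345
finger_force: 8.0
```

```bash
python3 - <<'E'
from h import *
f=cams.grab_frame("scene")
a=f["color"][70:230,250:450];cv2.imwrite("pics/c2.png",cv2.resize(a,(800,600),interpolation=cv2.INTER_CUBIC))
print(np.array([0,0])+[ (proj(f,np.array([.574,.2,z]))-[250,70])*[4,3.75] for z in(.004,.143)])
E
```

```text
[[238.75074079 456.31042399]
 [256.34694247 315.87085005]]
```

View pics/c2.png

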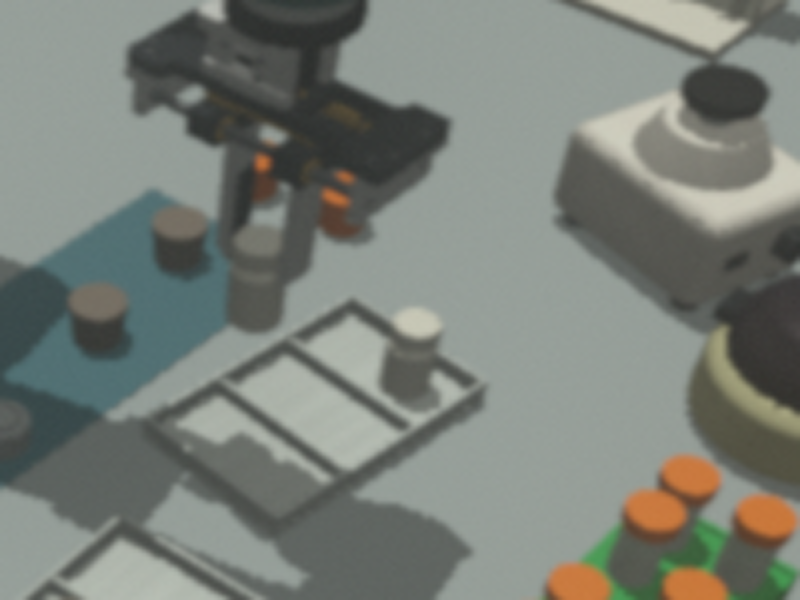

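The bottle is upright in the fingers, with its base at (256,320) as predicted. The bay point (239,456) lies in the middle of the near empty bay, so I'm lowering.

Request:
play_rows:
  targets:
    - [[0, 0, 0.06, 0, 0, 0, -1], [0, 0, 0.06, 0, 0, 0, -1], [0, 0, 0.06, 0, 0, 0, -1], [0, 0, 0.05, 0, 0, 0, -1], [0, 0, 0.03, 0, 0, 0, -1], [0, 0, 0.016, 0, 0, 0, -1], [0, 0, 0.008, 0, 0, 0, -1], [0, 0, 0, 0, 0, 0, -1], [0, 0, 0, 0, 0, 0, -1], [0, 0, 0, 0, 0, 0, -1]]

```text
time_s: 9.42
position: [0.5749, 0.1999, 0.0135]
eef_rot: [0.707, 0.707, 0.001, 0.001]
contact_force: [-0.3, -0.3, -0.6]
grip_width: 0.0348
finger_force: 8.0
```

Request:
play_rows:
  targets:
    - [[0, 0, 0, 0, 0, 0, 0.5], [0, 0, 0, 0, 0, 0, 0.5], [0, 0, 0, 0, 0, 0, 0.5], [0, 0, 0, 0, 0, 0, 0.5], [0, 0, 0, 0, 0, 0, 0.5]]

```text
time_s: 9.83
position: [0.5739, 0.2, 0.0123]
eef_rot: [0.707, 0.707, 0.0, 0.0]
contact_force: [0.4, 0.2, -0.6]
grip_width: 0.0644
finger_force: 0.0
```

Request:
play_rows:
  targets:
    - [[0, 0, -0.03, 0, 0, 0, 0.5], [0, 0, -0.05, 0, 0, 0, 0.5], [0, 0, -0.06, 0, 0, 0, 0.5], [0, 0, -0.06, 0, 0, 0, 0.5], [0, 0, -0.06, 0, 0, 0, 0.5], [0, 0, -0.026, 0, 0, 0, 1], [0, 0, 0, 0, 0, 0, 1], [-0.06, -0.034, 0, 0, 0, 0, 1], [-0.06, -0.034, 0, 0, 0, 0, 1], [-0.06, -0.034, 0, 0, 0, 0, 1]]

```text
time_s: 10.67
position: [0.5212, 0.1092, 0.1533]
eef_rot: [0.706, 0.708, -0.001, -0.001]
contact_force: [-0.8, -0.3, -0.1]
grip_width: 0.0937
finger_force: 0.0
```

Request:
play_rows:
  targets:
    - [[-0.06, -0.034, 0, 0, 0, 0, 1], [-0.06, -0.034, 0, 0, 0, 0, 1], [-0.06, -0.034, 0, 0, 0, 0, 1], [-0.06, -0.034, 0, 0, 0, 0, 1], [-0.008, -0.004, 0, 0, 0, 0, 1], [0, 0, 0, 0, 0, 0, 1], [0, 0, 0, 0, 0, 0, 1], [0, 0, 0.06, 0, 0, 0, 1], [0, 0, 0.03, 0, 0, 0, 1], [0, 0, 0, 0, 0, 0, 1]]

```text
time_s: 11.5
position: [0.4508, -0.0123, 0.1069]
eef_rot: [0.706, 0.708, -0.002, -0.003]
contact_force: [-0.1, 0.4, -0.4]
grip_width: 0.0939
finger_force: 0.0
```

```bash
python3 - <<'E'
from h import *
f=cams.grab_frame("scene");s=robot.sense();print(np.round(s["position"],4))
for z in (.002,):print([np.round(onz(f,*d["centre"][::-1],z)[:2],3).tolist()+[round(d["conf"],2)] for d in cams.place_of("bottle_1","scene")])
a=f["color"][90:282,200:456];cv2.imwrite("pics/c3.png",cv2.resize(a,(800,600),interpolation=cv2.INTER_CUBIC))
E
```

```text
[ 0.4521 -0.0126  0.1085]
[[0.577, 0.199, 0.71]]
```

View pics/c3.png

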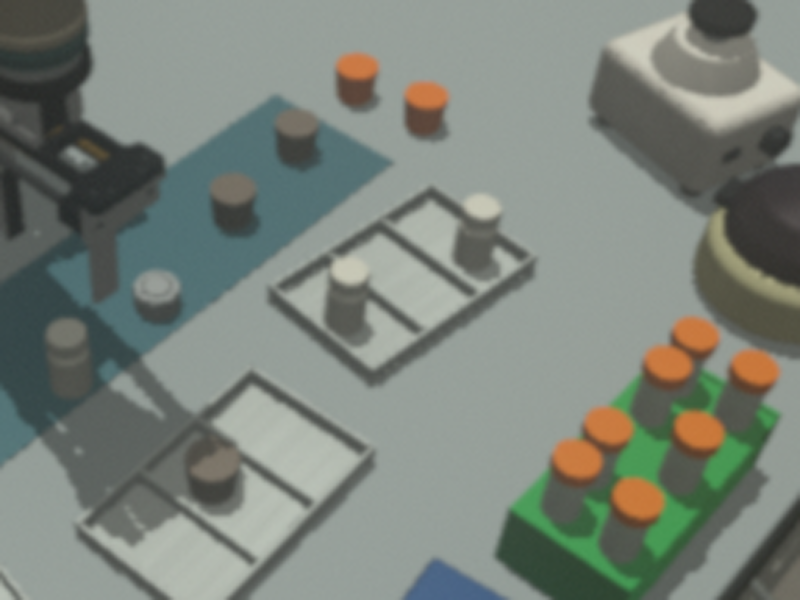

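Bottle_2 stands upright in the near bay, base at (347,325). The gripper is over bottle_1 at (68,360).

Request:
play_rows:
  targets:
    - [[0, 0, 0.05, 0, 0, 0, 1], [0, 0, 0.05, 0, 0, 0, 1], [0, 0, 0.05, 0, 0, 0, 1], [0, 0, 0.03, 0, 0, 0, 1], [0, 0, 0.022, 0, 0, 0, 1], [0, 0, 0, 0, 0, 0, 1], [0, 0, 0, 0, 0, 0, 1], [0, 0, 0, 0, 0, 0, -1], [0, 0, 0, 0, 0, 0, -1], [0, 0, 0, 0, 0, 0, -1]]

```text
time_s: 12.43
position: [0.454, -0.0142, 0.0102]
eef_rot: [0.707, 0.707, 0.001, 0.001]
contact_force: [-0.6, -0.3, -0.2]
grip_width: 0.0778
finger_force: 0.0
```

Request:
play_rows:
  targets:
    - [[0, 0, 0, 0, 0, 0, -1], [0, 0, 0, 0, 0, 0, -1], [0, 0, 0, 0, 0, 0, -1], [0, 0, 0, 0, 0, 0, -1], [0, 0, 0, 0, 0, 0, -1], [0, 0, 0, 0, 0, 0, -1], [0, 0, 0, 0, 0, 0, -1], [0, 0, 0, 0, 0, 0, -1], [0, 0, 0, 0, 0, 0, -1]]

```text
time_s: 13.18
position: [0.453, -0.0142, 0.0091]
eef_rot: [0.707, 0.707, -0.0, 0.0]
contact_force: [0.5, 0.4, 0.2]
grip_width: 0.0347
finger_force: 8.0
```

Request:
play_rows:
  targets:
    - [[0, 0, -0.03, 0, 0, 0, -1], [0, 0, -0.05, 0, 0, 0, -1], [0, 0, -0.06, 0, 0, 0, -1], [0, 0, -0.06, 0, 0, 0, -1], [0, 0, -0.06, 0, 0, 0, -1], [0, 0, -0.03, 0, 0, 0, -1], [0, 0, 0, 0, 0, 0, -1]]

```text
time_s: 13.77
position: [0.4557, -0.0146, 0.1577]
eef_rot: [0.707, 0.707, 0.002, 0.003]
contact_force: [-0.0, 0.6, -0.2]
grip_width: 0.0344
finger_force: 8.0
```

Request:
play_rows:
  targets:
    - [[0.063, 0.0284, 0, 0, 0, 0, -1], [0.063, 0.0284, 0, 0, 0, 0, -1], [0.063, 0.0284, 0, 0, 0, 0, -1], [0.063, 0.0284, 0, 0, 0, 0, -1], [0.063, 0.0284, 0, 0, 0, 0, -1], [0.063, 0.0284, 0, 0, 0, 0, -1], [0.063, 0.0284, 0, 0, 0, 0, -1], [0.063, 0.0284, 0, 0, 0, 0, -1], [0.063, 0.0284, 0, 0, 0, 0, -1], [0, 0, 0, 0, 0, 0, -1]]

```text
time_s: 14.6
position: [0.582, 0.2751, 0.1511]
eef_rot: [0.706, 0.709, 0.001, -0.001]
contact_force: [-0.3, -0.9, -0.2]
grip_width: 0.0348
finger_force: 8.0
```

Request:
play_rows:
  targets:
    - [[0, 0, 0.06, 0, 0, 0, -1], [0, 0, 0.06, 0, 0, 0, -1], [0, 0, 0.06, 0, 0, 0, -1], [0, 0, 0.05, 0, 0, 0, -1], [0, 0, 0.03, 0, 0, 0, -1], [0, 0, 0.016, 0, 0, 0, -1], [0, 0, 0.008, 0, 0, 0, -1], [0, 0, 0, 0, 0, 0, -1], [0, 0, 0, 0, 0, 0, -1], [0, 0, 0, 0, 0, 0, -1]]

```text
time_s: 15.43
position: [0.5813, 0.2695, 0.0128]
eef_rot: [0.707, 0.707, 0.001, 0.0]
contact_force: [0.1, -0.5, 0.3]
grip_width: 0.0348
finger_force: 8.0
```

Request:
play_rows:
  targets:
    - [[0, 0, 0, 0, 0, 0, 0.5], [0, 0, 0, 0, 0, 0, 0.5], [0, 0, 0, 0, 0, 0, 0.5], [0, 0, 0, 0, 0, 0, 0.5], [0, 0, 0, 0, 0, 0, 0.5]]

```text
time_s: 15.85
position: [0.5807, 0.2695, 0.0123]
eef_rot: [0.707, 0.707, 0.0, 0.0]
contact_force: [0.3, 0.5, -0.2]
grip_width: 0.0647
finger_force: 0.0
```

Request:
play_rows:
  targets:
    - [[0, 0, -0.03, 0, 0, 0, 0.5], [0, 0, -0.05, 0, 0, 0, 0.5], [0, 0, -0.06, 0, 0, 0, 0.5], [0, 0, -0.06, 0, 0, 0, 0.5], [0, 0, -0.06, 0, 0, 0, 0.5], [0, 0, -0.026, 0, 0, 0, 1], [0, 0, 0, 0, 0, 0, 1], [0.024, -0.062, 0, 0, 0, 0, 1], [0.024, -0.062, 0, 0, 0, 0, 1], [0.024, -0.062, 0, 0, 0, 0, 1]]

```text
time_s: 16.68
position: [0.4858, 0.305, 0.1532]
eef_rot: [0.707, 0.707, -0.001, -0.001]
contact_force: [0.0, -0.8, -0.3]
grip_width: 0.0935
finger_force: 0.0
```

Request:
play_rows:
  targets:
    - [[0.024, -0.062, 0, 0, 0, 0, 1], [0.024, -0.062, 0, 0, 0, 0, 1], [0.024, -0.064, 0, 0, 0, 0, 1], [0, 0, 0, 0, 0, 0, 1], [0, 0, 0, 0, 0, 0, 1], [0, 0, 0.06, 0, 0, 0, 1], [0, 0, 0.06, 0, 0, 0, 1], [0, 0, 0.02, 0, 0, 0, 1], [0, 0, 0, 0, 0, 0, 1], [0, 0, 0, 0, 0, 0, 1]]

```text
time_s: 17.52
position: [0.3943, 0.341, 0.0847]
eef_rot: [0.707, 0.707, -0.001, 0.0]
contact_force: [0.0, 0.2, 0.6]
grip_width: 0.094
finger_force: 0.0
```

```bash
python3 - <<'E'
from h import *
f=cams.grab_frame("scene");s=robot.sense();print(np.round(s["position"],4),np.round(s["joint_positions"],2))
print([np.round(onz(f,*d["centre"][::-1],.004)[:2],3).tolist()+[round(d["conf"],2)] for d in cams.place_of("bottle_1","scene")])
a=f["color"][70:220,230:430];cv2.imwrite("pics/c4.png",cv2.resize(a,(800,600),interpolation=cv2.INTER_CUBIC))
E
```

```text
[0.395  0.3416 0.0857] [ 0.58  0.26  1.75 -0.    1.13  0.58]
[[0.572, 0.261, 0.59], [0.575, 0.194, 0.52]]
```

View pics/c4.png

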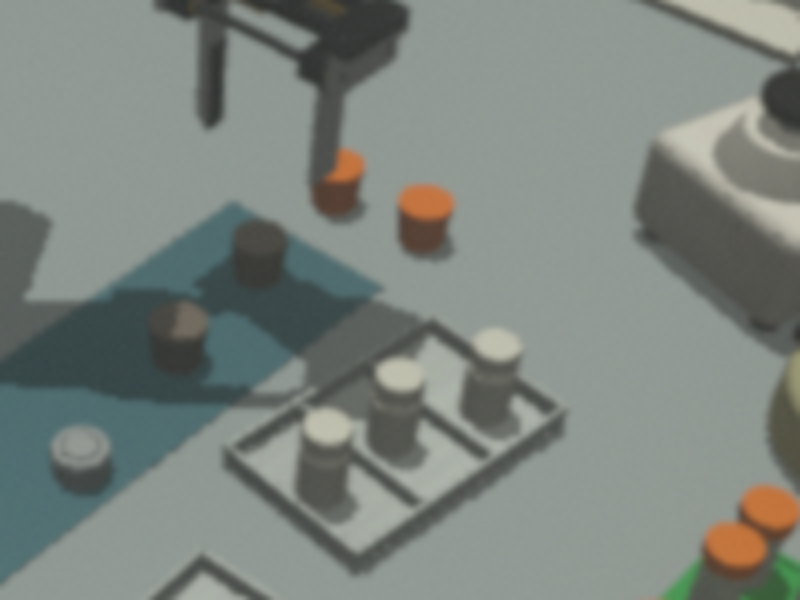

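All three bottles stand upright, one per bay. The gripper is above the brown far stopper at (260,255), clear of the orange ones. Descending with a firmer squeeze.

Request:
play_rows:
  targets:
    - [[0, 0, 0.05, 0, 0, 0, 1], [0, 0, 0.05, 0, 0, 0, 1], [0, 0, 0.03, 0, 0, 0, 1], [0, 0, 0.024, 0, 0, 0, 1], [0, 0, 0, 0, 0, 0, 1], [0, 0, 0, 0, 0, 0, 1], [0, 0, 0, 0, 0, 0, -1], [0, 0, 0, 0, 0, 0, -1], [0, 0, 0, 0, 0, 0, -1], [0, 0, 0, 0, 0, 0, -1]]
  squeeze: 12

```text
time_s: 18.45
position: [0.3941, 0.3417, 0.009]
eef_rot: [0.707, 0.707, 0.001, 0.0]
contact_force: [0.8, -0.1, -0.4]
grip_width: 0.0709
finger_force: 0.0
```

Request:
play_rows:
  targets:
    - [[0, 0, 0, 0, 0, 0, -1], [0, 0, 0, 0, 0, 0, -1], [0, 0, 0, 0, 0, 0, -1], [0, 0, 0, 0, 0, 0, -1], [0, 0, 0, 0, 0, 0, -1], [0, 0, 0, 0, 0, 0, -1], [0, 0, 0, 0, 0, 0, -1], [0, 0, 0, 0, 0, 0, -1]]

```text
time_s: 19.12
position: [0.3935, 0.3413, 0.0081]
eef_rot: [0.707, 0.707, -0.0, 0.0]
contact_force: [-0.7, 0.1, -0.3]
grip_width: 0.0175
finger_force: 0.0
```

Request:
play_rows:
  targets:
    - [[0, 0, -0.03, 0, 0, 0, -1], [0, 0, -0.05, 0, 0, 0, -1], [0, 0, -0.06, 0, 0, 0, -1], [0, 0, -0.06, 0, 0, 0, -1], [0, 0, -0.06, 0, 0, 0, -1], [0, 0, -0.03, 0, 0, 0, -1], [0, 0, 0, 0, 0, 0, -1]]

```text
time_s: 19.7
position: [0.396, 0.343, 0.157]
eef_rot: [0.707, 0.707, 0.004, 0.001]
contact_force: [0.4, 0.9, -0.3]
grip_width: 0.0005
finger_force: 0.0
```

The gripper closed on nothing, so I'll look.

```bash
python3 - <<'E'
from h import *
f=cams.grab_frame("scene");t=cams.grab_frame("top")
for c,g in(("scene",f),("top",t)):print(c,[np.round(d["centre"]).tolist()+np.round(onz(g,*d["centre"][::-1],.002)[:2],3).tolist()+[round(d["conf"],2)] for d in cams.place_of("stopper_1",c)])
a=cv2.resize(f["color"][80:200,230:390],(400,300),interpolation=cv2.INTER_CUBIC)
b=cv2.resize(t["color"][180:300,80:240],(400,300),interpolation=cv2.INTER_CUBIC)
cv2.imwrite("pics/c5.png",np.hstack([a,b]))
E
```

```text
scene [[130.0, 336.0, 0.464, 0.464, 0.74], [119.0, 312.0, 0.374, 0.454, 0.72], [160.0, 278.0, 0.423, 0.235, 0.6], [136.0, 296.0, 0.39, 0.357, 0.54]]
top [[235.0, 190.0, 0.41, 0.225, 0.75], [239.0, 139.0, 0.396, 0.352, 0.65]]
```

View pics/c5.png

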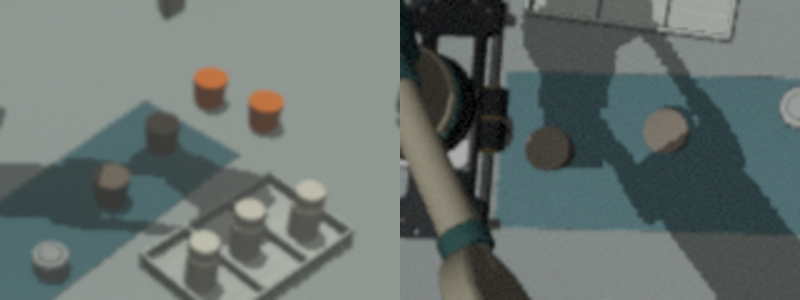

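```bash
python3 - <<'E'
from h import *
f=cams.grab_frame("scene");t=cams.grab_frame("top");s=robot.sense();p=s["position"];print(p,s["eef_rot"],s["grip_width"])
print("tip proj scene/top",proj(f,p),proj(t,p))
for z in(.086,):
  q=np.array([.395,.3416,z]);print("c4 mid px",(proj(f,q)-[230,70])*4, "fingers at +-.047",[(proj(f,q+[d,0,0])-[230,70])*4 for d in(-.047,.047)])
print("stopper at",[(proj(f,np.array([.394,.342,z]))-[230,80])*2.5 for z in(.002,.04)],[(proj(t,np.array([.394,.342,z]))-[80,180])*2.5+[400,0] for z in(.002,.04)])
a=cv2.resize(f["color"][20:140,230:390],(400,300),interpolation=cv2.INTER_CUBIC)
b=cv2.resize(t["color"][180:300,40:200],(400,300),interpolation=cv2.INTER_CUBIC)
cv2.imwrite("pics/c6.png",np.hstack([a,b]))
E
```

```text
[0.39250107 0.34065049 0.15131832] [ 7.06896945e-01  7.07314250e-01 -1.77438908e-03 -3.34709471e-04] 0.00020038469258137117
tip proj scene/top [295.86998623  97.9925575 ] [126.5655603  235.39487532]
c4 mid px [262.01461065 186.73496252] fingers at +-.047 [array([214.58383262, 160.27346745]), array([311.16087638, 214.15352327])]
stopper at [array([159.6715768 , 145.63977291]), array([161.28669664, 121.66020567])] [array([557.39297795, 150.82862634]), array([547.6589578, 147.5914108])]
```

View pics/c6.png

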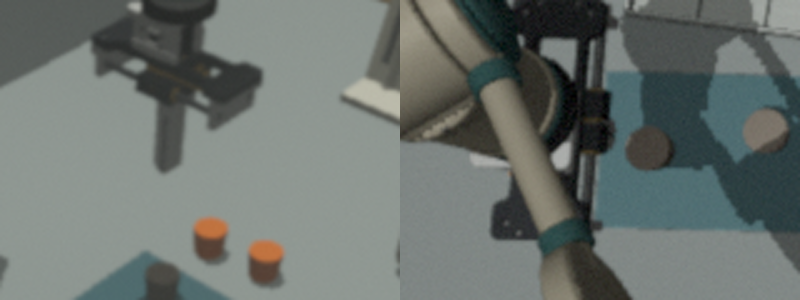

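The fingertips show about 9 px higher than the reported TCP projects to, so they seem to sit some 35 mm above the reported height. That fits the empty close over the stopper, and the 34.5 mm width on the bottles (their caps). I'll check the bias at several poses.

```bash
python3 - <<'E'
from h import *
f=cams.grab_frame("scene")
# (reported tip + finger offset along x to visible outer finger), pixel
for n,p,px in (("c1",(.418+.053,-.113,.108),(110+320/4,110+347/3.75)),("c2",(.5725+.024,.1993,.152),(250+296/4,70+284/3.75)),("c3",(.4521+.053,-.0126,.1085),(200+102/3.125,90+302/3.125)),("c4",(.395+.053,.3416,.0857),(230+322/4,70+190/4)),("c4b",(.395-.053,.3416,.0857),(230+210/4,70+127/4)),("now",(.3925,.3406,.1513),(230+168/2.5,20+172/2.5))):
    p=np.array(p)
    zs=np.arange(-.03,.09,.001);e=[np.linalg.norm(proj(f,p+[0,0,z])-px) for z in zs];i=np.argmin(e);print(n,"dz",round(zs[i],3),"resid px",round(e[i],2))
E
```

```text
c1 dz 0.031 resid px 1.78
c2 dz 0.034 resid px 1.25
c3 dz 0.03 resid px 1.23
c4 dz 0.025 resid px 0.44
c4b dz 0.028 resid px 0.15
now dz 0.031 resid px 0.74
```

The bias is a consistent +30 mm or so, and at least 32 mm given no contact over the 40 mm stopper top. I'll retry with the reported z lowered to about -0.021.

Request:
play_rows:
  targets:
    - [[0, 0, 0, 0, 0, 0, 1], [0, 0, 0, 0, 0, 0, 1], [0, 0, 0, 0, 0, 0, 1], [0, 0, 0, 0, 0, 0, 1], [0, 0, 0.05, 0, 0, 0, 1], [0, 0, 0.05, 0, 0, 0, 1], [0, 0, 0.05, 0, 0, 0, 1], [0, 0, 0.05, 0, 0, 0, 1], [0, 0, 0, 0, 0, 0, 1], [0, 0, 0, 0, 0, 0, 1]]

```text
time_s: 20.88
position: [0.3928, 0.3408, 0.0524]
eef_rot: [0.707, 0.707, -0.001, -0.0]
contact_force: [0.2, -0.6, 0.8]
grip_width: 0.0634
finger_force: 0.0
```

Request:
play_rows:
  targets:
    - [[0, 0, 0.04, 0, 0, 0, 1], [0, 0, 0.04, 0, 0, 0, 1], [0, 0, 0.03, 0, 0, 0, 1], [0, 0, 0.02, 0, 0, 0, 1], [0, 0, 0.01, 0, 0, 0, 1], [0, 0, 0.008, 0, 0, 0, 1], [0, 0, 0, 0, 0, 0, 1], [0, 0, 0, 0, 0, 0, 1], [0, 0, 0, 0, 0, 0, 1]]

```text
time_s: 21.63
position: [0.3943, 0.3418, -0.02]
eef_rot: [0.707, 0.707, 0.001, 0.0]
contact_force: [-0.1, -0.8, 0.4]
grip_width: 0.094
finger_force: 0.0
```

Request:
play_rows:
  targets:
    - [[0, 0, 0, 0, 0, 0, -1], [0, 0, 0, 0, 0, 0, -1], [0, 0, 0, 0, 0, 0, -1], [0, 0, 0, 0, 0, 0, -1], [0, 0, 0, 0, 0, 0, -1], [0, 0, 0, 0, 0, 0, -1], [0, 0, 0, 0, 0, 0, -1], [0, 0, 0, 0, 0, 0, -1], [0, 0, 0, 0, 0, 0, -1], [0, 0, 0, 0, 0, 0, -1]]

```text
time_s: 22.47
position: [0.3936, 0.3413, -0.0209]
eef_rot: [0.707, 0.707, -0.0, 0.0]
contact_force: [0.5, -0.0, -0.2]
grip_width: 0.0423
finger_force: 12.0
```

Request:
play_rows:
  targets:
    - [[0, 0, -0.03, 0, 0, 0, -1], [0, 0, -0.05, 0, 0, 0, -1], [0, 0, -0.06, 0, 0, 0, -1], [0, 0, -0.06, 0, 0, 0, -1], [0, 0, -0.06, 0, 0, 0, -1], [0, 0, -0.03, 0, 0, 0, -1], [0, 0, 0, 0, 0, 0, -1]]

```text
time_s: 23.05
position: [0.3959, 0.343, 0.1279]
eef_rot: [0.707, 0.707, 0.004, 0.001]
contact_force: [0.3, 0.8, -0.6]
grip_width: 0.0428
finger_force: 12.0
```

Request:
play_rows:
  targets:
    - [[-0.0513, 0.042, 0, 0, 0, 0, -1], [-0.0513, 0.042, 0, 0, 0, 0, -1], [-0.0513, 0.042, 0, 0, 0, 0, -1], [-0.0513, 0.042, 0, 0, 0, 0, -1], [-0.0513, 0.042, 0, 0, 0, 0, -1], [-0.0513, 0.042, 0, 0, 0, 0, -1], [-0.0513, 0.042, 0, 0, 0, 0, -1], [-0.0513, 0.042, 0, 0, 0, 0, -1], [-0.0513, 0.042, 0, 0, 0, 0, -1], [-0.0513, 0.042, 0, 0, 0, 0, -1]]

```text
time_s: 23.88
position: [0.6033, 0.0834, 0.122]
eef_rot: [0.707, 0.707, -0.001, -0.001]
contact_force: [-0.4, 0.4, -0.7]
grip_width: 0.0429
finger_force: 12.0
```

Request:
play_rows:
  targets:
    - [[-0.0513, 0.042, 0, 0, 0, 0, -1], [0, 0, 0, 0, 0, 0, -1], [0, 0, 0, 0, 0, 0, -1], [0, 0, 0, 0, 0, 0, -1], [0, 0, 0.05, 0, 0, 0, -1], [0, 0, 0.05, 0, 0, 0, -1], [0, 0, 0.05, 0, 0, 0, -1], [0, 0, 0, 0, 0, 0, -1], [0, 0, 0, 0, 0, 0, -1]]

```text
time_s: 24.63
position: [0.6224, 0.0606, 0.0479]
eef_rot: [0.706, 0.708, -0.001, -0.002]
contact_force: [0.2, 0.1, 0.7]
grip_width: 0.0423
finger_force: 12.0
```

```bash
python3 - <<'E'
from h import *
f=cams.grab_frame("scene");s=robot.sense();print(np.round(s["position"],4))
a=f["color"][120:300,210:450];cv2.imwrite("pics/c7.png",cv2.resize(a,(800,600),interpolation=cv2.INTER_CUBIC))
E
```

```text
[0.6242 0.0604 0.0495]
```

View pics/c7.png

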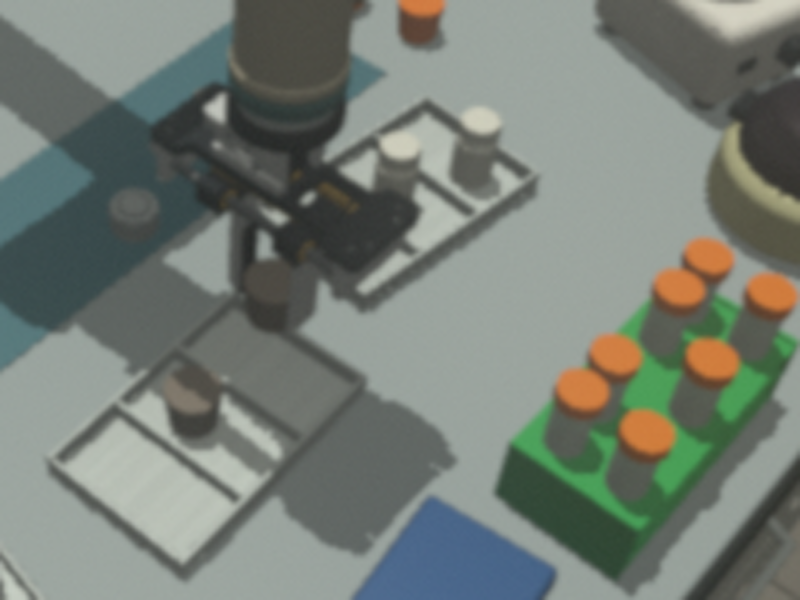

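The stopper hangs upright at (268,300) over the empty near-left bay, which is centred at about (275,370). Lowering.

Request:
play_rows:
  targets:
    - [[0, 0, 0.04, 0, 0, 0, -1], [0, 0, 0.04, 0, 0, 0, -1], [0, 0, 0.03, 0, 0, 0, -1], [0, 0, 0.016, 0, 0, 0, -1], [0, 0, 0.008, 0, 0, 0, -1], [0, 0, 0, 0, 0, 0, -1], [0, 0, 0, 0, 0, 0, -1], [0, 0, 0, 0, 0, 0, -1]]

```text
time_s: 25.35
position: [0.6259, 0.0594, -0.0165]
eef_rot: [0.707, 0.707, 0.001, 0.001]
contact_force: [-0.7, 0.9, -0.8]
grip_width: 0.0426
finger_force: 12.0
```

Request:
play_rows:
  targets:
    - [[0, 0, 0, 0, 0, 0, 0.5], [0, 0, 0, 0, 0, 0, 0.5], [0, 0, 0, 0, 0, 0, 0.5], [0, 0, 0, 0, 0, 0, 0.5], [0, 0, 0, 0, 0, 0, 0.5]]

```text
time_s: 25.77
position: [0.6248, 0.0593, -0.0177]
eef_rot: [0.707, 0.707, 0.0, 0.0]
contact_force: [-0.7, 0.8, -0.0]
grip_width: 0.0696
finger_force: 0.0
```

Request:
play_rows:
  targets:
    - [[0, 0, -0.03, 0, 0, 0, 0.5], [0, 0, -0.05, 0, 0, 0, 0.5], [0, 0, -0.06, 0, 0, 0, 0.5], [0, 0, -0.06, 0, 0, 0, 0.5], [0, 0, -0.06, 0, 0, 0, 0.5], [0, 0, -0.024, 0, 0, 0, 1], [0.0424, -0.0526, 0, 0, 0, 0, 1], [0.0424, -0.0526, 0, 0, 0, 0, 1], [0.0424, -0.0526, 0, 0, 0, 0, 1], [0.0424, -0.0526, 0, 0, 0, 0, 1]]

```text
time_s: 26.6
position: [0.5182, 0.1447, 0.1242]
eef_rot: [0.707, 0.707, 0.0, -0.0]
contact_force: [-0.3, 1.0, -0.3]
grip_width: 0.0937
finger_force: 0.0
```

Request:
play_rows:
  targets:
    - [[0.0424, -0.0526, 0, 0, 0, 0, 1], [0.0424, -0.0526, 0, 0, 0, 0, 1], [0.0424, -0.0526, 0, 0, 0, 0, 1], [0.0424, -0.0526, 0, 0, 0, 0, 1], [0, 0, 0, 0, 0, 0, 1], [0, 0, 0, 0, 0, 0, 1], [0, 0, 0, 0, 0, 0, 1], [0, 0, 0.05, 0, 0, 0, 1], [0, 0, 0.05, 0, 0, 0, 1], [0, 0, 0, 0, 0, 0, 1]]

```text
time_s: 27.43
position: [0.4122, 0.2267, 0.0706]
eef_rot: [0.707, 0.707, -0.004, -0.001]
contact_force: [-1.2, -0.7, 0.2]
grip_width: 0.0938
finger_force: 0.0
```

Request:
play_rows:
  targets:
    - [[0, 0, 0.05, 0, 0, 0, 1], [0, 0, 0.05, 0, 0, 0, 1], [0, 0, 0.04, 0, 0, 0, 1], [0, 0, 0.03, 0, 0, 0, 1], [0, 0, 0.02, 0, 0, 0, 1], [0, 0, 0, 0, 0, 0, 1], [0, 0, 0, 0, 0, 0, 1], [0, 0, 0, 0, 0, 0, 1]]

```text
time_s: 28.1
position: [0.4158, 0.2288, -0.0199]
eef_rot: [0.707, 0.707, 0.001, 0.0]
contact_force: [0.2, -0.2, -0.6]
grip_width: 0.0941
finger_force: 0.0
```

Request:
play_rows:
  targets:
    - [[0, 0, 0, 0, 0, 0, -1], [0, 0, 0, 0, 0, 0, -1], [0, 0, 0, 0, 0, 0, -1], [0, 0, 0, 0, 0, 0, -1], [0, 0, 0, 0, 0, 0, -1], [0, 0, 0, 0, 0, 0, -1], [0, 0, 0, 0, 0, 0, -1], [0, 0, 0, 0, 0, 0, -1], [0, 0, 0, 0, 0, 0, -1], [0, 0, 0, 0, 0, 0, -1]]

```text
time_s: 28.93
position: [0.4141, 0.2288, -0.0209]
eef_rot: [0.707, 0.707, -0.0, -0.0]
contact_force: [-0.5, 0.1, 0.8]
grip_width: 0.0424
finger_force: 12.0
```

Request:
play_rows:
  targets:
    - [[0, 0, -0.03, 0, 0, 0, -1], [0, 0, -0.05, 0, 0, 0, -1], [0, 0, -0.06, 0, 0, 0, -1], [0, 0, -0.06, 0, 0, 0, -1], [0, 0, -0.06, 0, 0, 0, -1], [0, 0, -0.03, 0, 0, 0, -1], [0, 0, 0, 0, 0, 0, -1], [-0.0556, 0.0392, 0, 0, 0, 0, -1], [-0.0556, 0.0392, 0, 0, 0, 0, -1], [-0.0556, 0.0392, 0, 0, 0, 0, -1]]

```text
time_s: 29.77
position: [0.4724, 0.1447, 0.1228]
eef_rot: [0.706, 0.708, -0.001, -0.001]
contact_force: [0.6, 0.1, 0.2]
grip_width: 0.0425
finger_force: 12.0
```

Request:
play_rows:
  targets:
    - [[-0.0556, 0.0392, 0, 0, 0, 0, -1], [-0.0556, 0.0392, 0, 0, 0, 0, -1], [-0.0556, 0.0392, 0, 0, 0, 0, -1], [-0.0556, 0.0392, 0, 0, 0, 0, -1], [-0.0556, 0.0392, 0, 0, 0, 0, -1], [-0.0556, 0.0392, 0, 0, 0, 0, -1], [-0.0556, 0.0392, 0, 0, 0, 0, -1], [-0.0556, 0.0392, 0, 0, 0, 0, -1], [0, 0, 0, 0, 0, 0, -1], [0, 0, 0, 0, 0, 0, -1]]

```text
time_s: 30.6
position: [0.6296, -0.0783, 0.1215]
eef_rot: [0.708, 0.706, -0.001, -0.002]
contact_force: [-0.7, 0.1, -1.1]
grip_width: 0.0426
finger_force: 12.0
```

Request:
play_rows:
  targets:
    - [[0, 0, 0.05, 0, 0, 0, -1], [0, 0, 0.06, 0, 0, 0, -1], [0, 0, 0.06, 0, 0, 0, -1], [0, 0, 0.05, 0, 0, 0, -1], [0, 0, 0.04, 0, 0, 0, -1], [0, 0, 0.016, 0, 0, 0, -1], [0, 0, 0.008, 0, 0, 0, -1], [0, 0, 0, 0, 0, 0, -1], [0, 0, 0, 0, 0, 0, -1], [0, 0, 0, 0, 0, 0, -1]]

```text
time_s: 31.43
position: [0.6307, -0.0766, -0.017]
eef_rot: [0.707, 0.707, 0.001, 0.001]
contact_force: [-0.2, 0.4, -0.4]
grip_width: 0.0426
finger_force: 12.0
```

Request:
play_rows:
  targets:
    - [[0, 0, 0, 0, 0, 0, 0.5], [0, 0, 0, 0, 0, 0, 0.5], [0, 0, 0, 0, 0, 0, 0.5], [0, 0, 0, 0, 0, 0, 0.5], [0, 0, -0.03, 0, 0, 0, 0.5], [0, 0, -0.05, 0, 0, 0, 0.5], [0, 0, -0.06, 0, 0, 0, 0.5], [0, 0, -0.06, 0, 0, 0, 0.5], [0, 0, -0.06, 0, 0, 0, 1], [0, 0, -0.024, 0, 0, 0, 1]]
  squeeze: 8

```text
time_s: 32.27
position: [0.6325, -0.0775, 0.1289]
eef_rot: [0.707, 0.707, 0.002, 0.003]
contact_force: [1.5, -0.4, 0.3]
grip_width: 0.0805
finger_force: 0.0
```

Request:
play_rows:
  targets:
    - [[0.0445, -0.047, 0, 0, 0, 0, 1], [0.0445, -0.047, 0, 0, 0, 0, 1], [0.0445, -0.047, 0, 0, 0, 0, 1], [0.0445, -0.047, 0, 0, 0, 0, 1], [0.0445, -0.047, 0, 0, 0, 0, 1], [0.0445, -0.047, 0, 0, 0, 0, 1], [0.0445, -0.047, 0, 0, 0, 0, 1], [0.0445, -0.047, 0, 0, 0, 0, 1], [0, 0, 0, 0, 0, 0, 1], [0, 0, 0, 0, 0, 0, 1]]

```text
time_s: 33.1
position: [0.441, 0.1018, 0.1246]
eef_rot: [0.706, 0.708, 0.0, 0.0]
contact_force: [0.6, -0.8, -0.2]
grip_width: 0.094
finger_force: 0.0
```

Request:
play_rows:
  targets:
    - [[0, 0, 0.05, 0, 0, 0, 1], [0, 0, 0.06, 0, 0, 0, 1], [0, 0, 0.06, 0, 0, 0, 1], [0, 0, 0.05, 0, 0, 0, 1], [0, 0, 0.04, 0, 0, 0, 1], [0, 0, 0.02, 0, 0, 0, 1], [0, 0, 0.01, 0, 0, 0, 1], [0, 0, 0, 0, 0, 0, 1], [0, 0, 0, 0, 0, 0, 1], [0, 0, 0, 0, 0, 0, 1]]

```text
time_s: 33.93
position: [0.4433, 0.1008, -0.0201]
eef_rot: [0.707, 0.707, 0.001, 0.001]
contact_force: [0.1, 0.5, -0.1]
grip_width: 0.0941
finger_force: 0.0
```

```bash
python3 - <<'E'
from h import *
f=cams.grab_frame("scene");s=robot.sense();print(np.round(s["position"],4),s["contact_force"])
a=f["color"][110:290,170:410];cv2.imwrite("pics/c8.png",cv2.resize(a,(800,600),interpolation=cv2.INTER_CUBIC))
E
```

```text
[ 0.4432  0.1009 -0.02  ] [ 0.0416874  -0.35300907 -0.00308325]
```

View pics/c8.png

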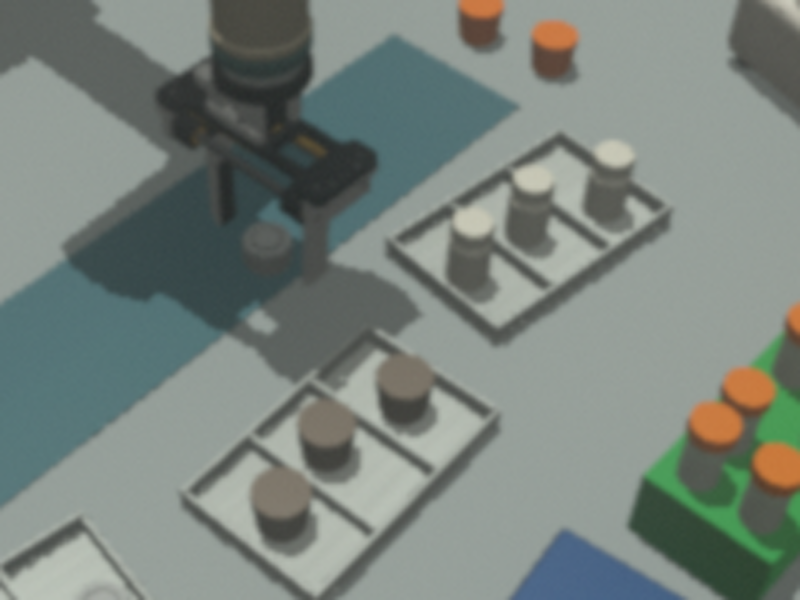

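All three stoppers stand one per bay. The fingers straddle the cap at (267,245), with tips at (222,222) and (315,280). I'll go down another 5 mm, watching the force, then grip.

Request:
play_rows:
  targets:
    - [[0, 0, 0.004, 0, 0, 0, 1], [0, 0, 0.003, 0, 0, 0, 1], [0, 0, 0, 0, 0, 0, 1], [0, 0, 0, 0, 0, 0, 1]]

```text
time_s: 34.32
position: [0.4419, 0.1011, -0.0243]
eef_rot: [0.707, 0.707, 0.0, 0.0]
contact_force: [-0.1, -0.1, 0.2]
grip_width: 0.0942
finger_force: 0.0
```

Request:
play_rows:
  targets:
    - [[0, 0, 0.003, 0, 0, 0, 1], [0, 0, 0, 0, 0, 0, 1], [0, 0, 0, 0, 0, 0, 1]]

```text
time_s: 34.57
position: [0.4418, 0.101, -0.0259]
eef_rot: [0.707, 0.707, -0.0, -0.0]
contact_force: [0.1, -0.6, -0.0]
grip_width: 0.094
finger_force: 0.0
```

Request:
play_rows:
  targets:
    - [[0, 0, 0, 0, 0, 0, -1], [0, 0, 0, 0, 0, 0, -1], [0, 0, 0, 0, 0, 0, -1], [0, 0, 0, 0, 0, 0, -1], [0, 0, 0, 0, 0, 0, -1], [0, 0, 0, 0, 0, 0, -1], [0, 0, 0, 0, 0, 0, -1], [0, 0, 0, 0, 0, 0, -1], [0, 0, 0, 0, 0, 0, -1], [0, 0, 0, 0, 0, 0, -1]]

```text
time_s: 35.4
position: [0.4419, 0.101, -0.0259]
eef_rot: [0.707, 0.707, -0.0, 0.0]
contact_force: [0.1, 0.2, -0.1]
grip_width: 0.0398
finger_force: 8.0
```

Request:
play_rows:
  targets:
    - [[0, 0, -0.03, 0, 0, 0, -1], [0, 0, -0.05, 0, 0, 0, -1], [0, 0, -0.06, 0, 0, 0, -1], [0, 0, -0.06, 0, 0, 0, -1], [0, 0, -0.06, 0, 0, 0, -1], [0, 0, -0.04, 0, 0, 0, -1], [0, 0, 0, 0, 0, 0, -1], [0, 0, 0, 0, 0, 0, -1]]

```text
time_s: 36.07
position: [0.4425, 0.1011, 0.1249]
eef_rot: [0.707, 0.707, 0.001, 0.001]
contact_force: [-1.0, -0.2, -1.0]
grip_width: 0.0397
finger_force: 8.0
```

Request:
play_rows:
  targets:
    - [[-0.0645, 0.0227, 0, 0, 0, 0, -1], [-0.0645, 0.0227, 0, 0, 0, 0, -1], [-0.0645, 0.0227, 0, 0, 0, 0, -1], [-0.0645, 0.0227, 0, 0, 0, 0, -1], [-0.0645, 0.0227, 0, 0, 0, 0, -1], [-0.0645, 0.0227, 0, 0, 0, 0, -1], [-0.0645, 0.0227, 0, 0, 0, 0, -1], [-0.0645, 0.0227, 0, 0, 0, 0, -1], [-0.0645, 0.0227, 0, 0, 0, 0, -1], [-0.0645, 0.0227, 0, 0, 0, 0, -1]]

```text
time_s: 36.9
position: [0.5545, -0.2224, 0.1216]
eef_rot: [0.707, 0.707, -0.001, -0.002]
contact_force: [0.1, 0.0, 0.6]
grip_width: 0.0398
finger_force: 8.0
```

Request:
play_rows:
  targets:
    - [[-0.0645, 0.0227, 0, 0, 0, 0, -1], [-0.0645, 0.0227, 0, 0, 0, 0, -1], [0, 0, 0, 0, 0, 0, -1], [0, 0, 0, 0, 0, 0, -1], [0, 0, 0, 0, 0, 0, -1]]

```text
time_s: 37.32
position: [0.5769, -0.2846, 0.122]
eef_rot: [0.707, 0.707, -0.0, -0.002]
contact_force: [-0.2, 0.7, -0.2]
grip_width: 0.0399
finger_force: 8.0
```

Request:
play_rows:
  targets:
    - [[0, 0, 0.05, 0, 0, 0, -1], [0, 0, 0.06, 0, 0, 0, -1], [0, 0, 0.06, 0, 0, 0, -1], [0, 0, 0.05, 0, 0, 0, -1], [0, 0, 0.04, 0, 0, 0, -1], [0, 0, 0.022, 0, 0, 0, -1], [0, 0, 0.012, 0, 0, 0, -1], [0, 0, 0, 0, 0, 0, -1], [0, 0, 0, 0, 0, 0, -1], [0, 0, 0, 0, 0, 0, -1]]

```text
time_s: 38.15
position: [0.5795, -0.2863, -0.0214]
eef_rot: [0.707, 0.707, 0.0, 0.001]
contact_force: [-0.3, -0.5, 0.1]
grip_width: 0.0397
finger_force: 8.0
```

Release, lift, back off and look.

Request:
play_rows:
  targets:
    - [[0, 0, 0, 0, 0, 0, 0.4], [0, 0, 0, 0, 0, 0, 0.4], [0, 0, 0, 0, 0, 0, 0.4], [0, 0, 0, 0, 0, 0, 0.4], [0, 0, -0.03, 0, 0, 0, 0.4], [0, 0, -0.05, 0, 0, 0, 0.4], [0, 0, -0.06, 0, 0, 0, 0.4], [0, 0, -0.06, 0, 0, 0, 0.4], [0, 0, -0.06, 0, 0, 0, 0.4], [0, 0, -0.06, 0, 0, 0, 0.4]]

```text
time_s: 38.98
position: [0.5781, -0.2858, 0.1387]
eef_rot: [0.707, 0.707, -0.0, 0.0]
contact_force: [0.1, -0.7, -0.3]
grip_width: 0.066
finger_force: 0.0
```

Request:
play_rows:
  targets:
    - [[0, -0.06, 0, 0, 0, 0, 0.4], [0, -0.06, 0, 0, 0, 0, 0.4], [0, -0.06, 0, 0, 0, 0, 0.4], [0, -0.06, 0, 0, 0, 0, 0.4], [0, -0.06, 0, 0, 0, 0, 0.4], [0, -0.06, 0, 0, 0, 0, 0.4], [0, 0, 0, 0, 0, 0, 0.4], [0, 0, 0, 0, 0, 0, 0.4], [0, 0, 0, 0, 0, 0, 0.4], [0, 0, 0, 0, 0, 0, 0.4]]

```text
time_s: 39.82
position: [0.3996, -0.2865, 0.1374]
eef_rot: [0.707, 0.707, 0.0, 0.001]
contact_force: [0.8, -0.3, -1.2]
grip_width: 0.0658
finger_force: 0.0
```

```bash
python3 - <<'E'
from h import *
f=cams.grab_frame("scene");t=cams.grab_frame("top")
a=f["color"][110:370,80:400];b=t["color"][110:280,120:450]
cv2.imwrite("pics/end.png",np.hstack([cv2.resize(a,(400,325),interpolation=cv2.INTER_CUBIC),cv2.resize(b,(400,325),interpolation=cv2.INTER_CUBIC)]))
E
```

```text
(no output)
```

View pics/end.png

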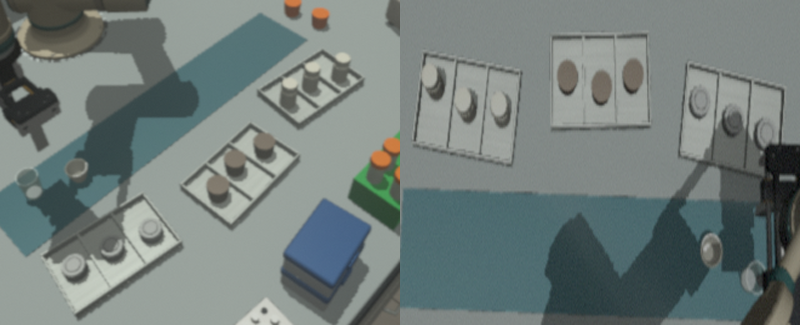

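All nine bays hold one piece of the right kind, each upright and near the middle. The crucible (scene 77,170; top 711,249) and beaker (28,183; 753,277) are still on the mat, and the arm touches nothing. Handing in.

```bash
python3 -c "
from rig import robot
print(robot.sign_off())"
```

```text
the job is handed in; nothing more can be done
None
```

Job handed in at about 40 s: both bottles, both stoppers and the cap stand upright in their own trays' empty bays in the last pictures, with the beaker and crucible left on the mat; no verdict was returned.

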